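Open the press-mould clamp and hold its bar up

TASK

The pressed mould in the bench clamp is ready to come out. Take the T-handle of the clamp's spring latch, pull it sideways, straight away from the bar, as far as it goes, and keep it pulled while you raise the bar off its ball until the cup at the bar's end is about 8 cm above the ball. Finish while still holding the bar up there, steady, by the T-handle, so that a colleague can take the mould; do not let the bar fall back, and do not shift the mould or the things lying round the clamp.

Things in the scene. Friction and masses are not known exactly. Their poses are not given: they have to be found in the camera images.
- clamp_base: grey base plate of the clamp, 120 x 340 mm, top face 18 mm above the bench, fixed to the bench. Origin: middle of the plate's underside, at bench level. Its y axis runs along the steel bar, from the ball end to the hinge end; its z is up; its -x side is the side that the latch handle sticks out of (the robot's side).
- hinge (a point): middle of the hinge pin of the bar, on the base at (0, +135, 86) mm. The pin lies along the base's x axis. Fixed.
- ball (a point): centre of the 28 mm steel ball on its stud, on the base at (0, -125, 86) mm. Below it is a neck of 12 mm diameter. Fixed.
- coupler (a point): centre of the dark cup (the coupler head) at the free end of the steel bar; when the bar is down it coincides with the ball's centre. It is 260 mm from the hinge pin. The point turns with the bar: its y axis points along the bar to the hinge, its x axis is that of the base, along the hinge pin.
- clamp_bar (a joint): angle of the steel bar about the hinge pin, rad: 0 = down, cup on the ball, pad on the mould; grows as the ball end rises (0.31 = cup 80 mm above the ball); stop at 0.9. The bar has no stay and falls back if let go; 3 to 5 N at the cup lift it. While the latch is home its fork holds the cup on the ball and the bar cannot be raised.
- clamp_latch: sliding spring latch beside the cup. Origin: middle of its T-handle, a round steel bar 12 mm thick, 58 mm long, parallel to the base's y, 98 mm from the cup centre toward the base's -x and 20 mm above it (106 mm above the bench, bar down). Under its middle a 6 x 20 mm upright runs 40 mm down. Take it from above, fingers closing along the base's x. Pull it straight along the base's -x.
- fork (a point): middle of the tips of the latch's fork, which slides in the housing under the ball, one tine each side of the neck. It moves with the T-handle: 22 mm along the base's -x to the stop, clear of the ball from 18 mm on. The spring draws it home with 4.3 N at rest, 8.3 N at the stop. The latch rides on the bar: pulled out, the T-handle rises on a circle about the hinge pin's line.
- housing (a point): middle of the outer top edge of the dark latch housing on the bar, the part nearest to the T-handle: 30 mm from the T-handle's near side and 23 mm lower than its middle. The housing is 38 mm wide (y) and reaches from here 48 mm back to the cup, which is 43 mm wide with its top level with the T-handle's middle.
- mould: off-white plaster press mould in two halves with a thin line of clay between, 94 x 116 x 42 mm, 0.9 kg, standing loose on the base under the bar's rubber pad. Origin: middle of its underside.
- wood_rib: wooden throwing rib, half-round, 68 x 90 x 9 mm, lying in front of the clamp. Bystander.
- brush_round: glaze brush with a wooden handle, 208 mm long, lying behind the clamp. Bystander.
- rubber_kidney: green rubber kidney, 59 x 93 x 9 mm, lying beyond the hinge end of the clamp. Bystander.
- bisque_bowl: small bisque bowl, 72 mm wide, 40 mm high, to the right of the clamp. Bystander.
- glaze_jar_2: screw-top glaze jar with a white lid, 66 mm wide, 85 mm high, to the right of the bowl. Bystander.
- test_tile_1: glaze test tile, 78 x 56 x 10 mm, at the right of the bench. Bystander.
- test_tile_2: glaze test tile, 83 x 68 x 10 mm, at the right of the bench. Bystander.

How it is judged:
By the outcome, as a careful person would: the job done as asked, in the order asked, and still so for the second after the job is handed in, while the arm keeps its last pose, push and grip.
It also fails if it takes over 38 s, if anything falls off the work surface, if the arm or the gripper's body presses on something with over 40 N, if the wrist force passes 120 N, or if a joint passes its speed limit or range.

ROBOT

A 7-joint arm with a two-finger parallel gripper is mounted at the origin on a cart in front of the work surface, level with it; the furniture and walls round the work are solid. World frame = base frame: x ahead of the robot, y to its left, z up, the work surface at z = 0. Lengths are in m, angles in rad, forces in N, time in s.
With the tool pointing down it reaches from about 0.425 to 0.925 m from the base axis. Payload 6.8 kg.
Tool frame: the origin (TCP) lies at the very end of the fingers, on their centre line; the grasp point (between the pads) lies 19 mm behind it; z points along the fingers, y is the line along which they close (so a half turn about z gives the same grasp; the last joint's range is limited). The gripper opens to 85 mm and grips with 20 to 120 N. Pads are 22 mm wide; open, the fingers measure 114 mm over their backs; the gripper's body (76 mm by 85 mm) begins 54 mm behind the grasp point. The pads swing forward as they close: fully open they stand 13 mm farther back than shut.
Start: joints at [-1.218, 0.477, 0.022, 1.555, -0.011, 1.109, -0.083], TCP at [0.3, 0.605, 0.231] pointing down, gripper open.
Joint ranges: [-2.96, 2.96], [-0.34, 2.1], [-1.41, 1.46], [0.24, 2.44], [-1.37, 4.51], [0.17, 1.92], [-2.96, 2.96]. Speed limits (rad/s): [2.39, 2.39, 3.14, 3.14, 3.14, 3.14, 3.14].

INTERFACE

Orientations are given as a unit quaternion [w, x, y, z].
In Python, from station import bot, imaging gives the robot as it stands (bot), with the cameras (imaging).
- The arm moves only by the tool nudge_tcp, called after "Request:" by a JSON object that holds its "fn" and its "kwargs". Schema: {"type":"object","properties":{"moves":{"type":"array","items":{"type":"array","items":{"type":"array","items":{"type":"number"},"minItems":5,"maxItems":5},"minItems":1,"maxItems":20},"minItems":1,"maxItems":1},"grip_n":{"type":"number"},"only":{"type":"string"},"quiet":{"type":"boolean"},"lines":{"type":"string"}},"required":["moves"],"additionalProperties":false}. moves is a list that holds a single list of rows (three levels of brackets), with 1 to 20 rows, each of 5 numbers: dx, dy, dz in shares of 1000 mm (1.0 is 1000 mm), then a turn about the tool's z in normalised numbers (1 is 2 pi rad), then the opening from 0.0 (shut) to 1.0 (fully open); each row shifts and turns the commanded pose from where the row before left it, along the tool's axes as they then stand; what a row does not reach is not made up. A row lasts 1/10 s, in which the tool goes at most 0.05 m and 0.15 rad, less where a joint would pass 70% of its speed; a pose out of reach is approached as far as the arm can. The fingers move at their own pace and stop on an object; grip_n is the grip in N (left out, the last holds). Time passes only in rows, so rows that do not move let the fingers close. The tool returns the time, the measured TCP pose, the force, the opening and the grip force at its end. only (a regular expression) keeps the lines of the reply that match it, lines (a string "A,B") keeps lines A to B, and quiet returns only ok. Shift and turn numbers lie between -1 and 1, and a call with a number outside is refused. Input that does not fit is refused with a message, and nothing moves.
- bot.get_obs(): the state, without advancing time (a new reading comes with each control period).
- imaging.read_camera(name): name is "scene" or "top" or "wrist"; returns the picture (420x560x3 uint8, blue, green, red); there is no depth.
- imaging.camera_info(name): a dict with "vertical_fov" (degrees; the focal length in pixels is half the picture's height over the tangent of half this angle, whatever the lens; pixels are square), "cx", "cy" (the principal point, pixels), "view" (4x4, takes a point from world to camera coordinates); the wrist camera has in their place "hand_eye" (4x4, takes a point from camera to tool coordinates, whose origin is the TCP and whose axes are the flange's). Camera axes: x right, y up, looking along -z (the intrinsics and any distortion apply to the point x, -y, -z); pixel columns grow to the right and rows downward; lengths in m; the calibration is good to about 2 mm. A picture is of the moment at which its call begins: read the wrist's pose just before it. camera_info takes no time and is no camera call.
- bot.hand_in(): hands the job in; it is judged then, once.
The state is a dict: "t": time; "q": joint angles; "joint_vel": joint speeds; "joint_torque": joint torques, N m; "eef_pos": TCP position; "tool_rot": TCP orientation; "contact_force": force on the tool from outside, world axes, zero at the start; "torque": the same for the moment, N m; "gripper_width": opening from 0.0 (shut) to 1.0 (fully open); "grasp_force": force on a finger pad.
Only numpy, scipy, OpenCV 4.12 (cv2) and the standard library are available. Lean on these libraries where they do the work, as an engineer would, in place of code of your own. Each camera call takes 0.05 s, during which the arm holds its last target. There are 200 camera calls.

## Working session

There is one attempt and no reset: what is moved stays moved. The work goes in short steps, Python scripts to look and compute and a tool call to move; the robot and the scene stay as the last step left them, time stands still between calls to the robot, and variables do not carry over. Pictures are saved under pics/ and viewed, at most 10 in all, crops included, and the job is handed in when it is done.

```bash
ls; mkdir -p pics
```

Run:
```python
from station import bot, imaging
import cv2,numpy as np
o=bot.get_obs();print({k:np.round(v,3).tolist() for k,v in o.items()})
for n in("scene","top"):
    cv2.imwrite(f"pics/{n}0.png",imaging.read_camera(n))
for n in("scene","top","wrist"):print(n,imaging.camera_info(n))
```

```text
pics
station.py
{'t': 0.0, 'q': [-1.218, 0.478, 0.022, 1.556, -0.012, 1.109, -0.083], 'joint_vel': [0.001, 0.0, 0.001, 0.001, -0.0, 0.002, -0.001], 'joint_torque': [0.001, -59.644, 1.608, -28.121, 0.012, 0.009, 0.0], 'eef_pos': [0.3, 0.604, 0.23], 'tool_rot': [-0.0, 0.228, 0.974, -0.001], 'contact_force': [-0.43, 0.654, 0.415], 'torque': [0.024, 0.03, 0.048], 'grasp_force': 0.0, 'gripper_width': 1.002}
scene {'vertical_fov': 47.0231863134028, 'cx': 266.8449260978056, 'cy': 200.40045156795125, 'view': array([[-0.54896764, -0.83569703,  0.01565294,  0.31674691],
       [ 0.54589029, -0.34428694,  0.76385227, -0.37570481],
       [-0.63295997,  0.42787496,  0.64520128, -1.39547817],
       [ 0.        ,  0.        ,  0.        ,  1.        ]])}
top {'vertical_fov': 42.22593411525929, 'cx': 267.6764613389472, 'cy': 212.8239805144989, 'view': array([[ 2.18879554e-04, -9.99743135e-01, -2.26631176e-02,
         4.12696234e-02],
       [ 9.90127715e-01, -2.95998025e-03,  1.40136882e-01,
        -5.68277637e-01],
       [-1.40167968e-01, -2.24700540e-02,  9.89872738e-01,
        -1.74063679e+00],
       [ 0.00000000e+00,  0.00000000e+00,  0.00000000e+00,
         1.00000000e+00]])}
wrist {'vertical_fov': 62.114723147451244, 'cx': 281.5498197237273, 'cy': 210.6985583890277, 'hand_eye': array([[-7.88031814e-05,  9.53358620e-01,  3.01839916e-01,
         7.58701529e-02],
       [ 9.99999810e-01, -1.09296319e-04,  6.06287454e-04,
        -6.36095316e-04],
       [ 6.10999362e-04,  3.01839907e-01, -9.53358431e-01,
        -1.43835188e-01],
       [ 0.00000000e+00,  0.00000000e+00,  0.00000000e+00,
         1.00000000e+00]])}
```

View pics/scene0.png

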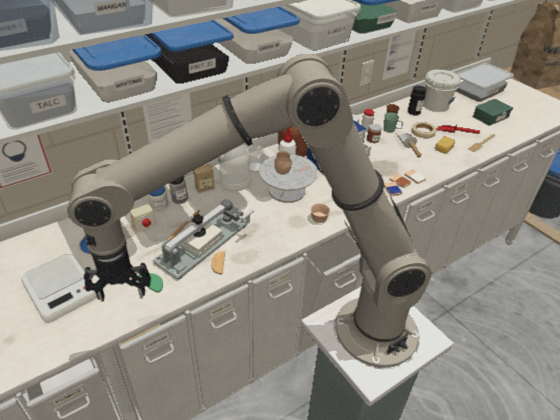

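View pics/top0.png

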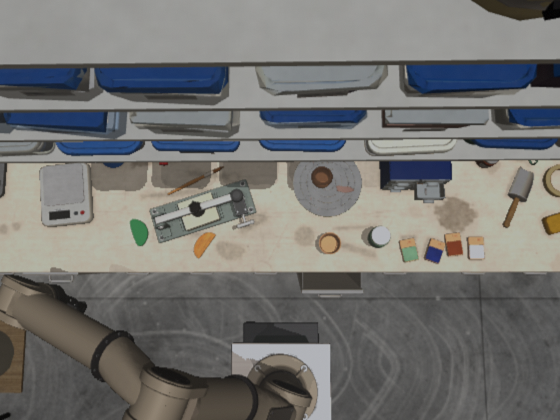

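The scene view shows the clamp at about (205,235), with the ball end at the right and the T-handle on the robot's side. In the top view the hinge is near (165,228), the cup near (237,196) and the T-handle near (243,225). I'll enlarge both views to measure.

Create h.py:
```python
import numpy as np,cv2
from scipy.spatial.transform import Rotation as R
from station import bot, imaging
def K(i):
    f=210/np.tan(np.radians(i["vertical_fov"])/2);return np.array([[f,0,i["cx"]],[0,f,i["cy"]],[0,0,1]])
def P(n,obs=None):
    i=imaging.camera_info(n)
    if n=="wrist":
        T=np.eye(4);T[:3,:3]=R.from_quat(obs["tool_rot"],scalar_first=True).as_matrix();T[:3,3]=obs["eef_pos"]
        V=np.linalg.inv(T@i["hand_eye"])
    else:V=i["view"]
    return K(i)@np.diag([1,-1,-1])@V[:3]
def proj(P_,X):
    u=P_@np.r_[X,1];return u[:2]/u[2]
def tri(obs):
    A=[]
    for P_,(u,v) in obs:A+= [u*P_[2]-P_[0],v*P_[2]-P_[1]]
    A=np.array(A);A/=np.linalg.norm(A[:,:3],axis=1)[:,None]
    return np.linalg.lstsq(A[:,:3],-A[:,3],rcond=None)[0]
def atz(P_,uv,z):
    A=np.array([uv[0]*P_[2]-P_[0],uv[1]*P_[2]-P_[1]]);return np.r_[np.linalg.solve(A[:,:2],-A[:,3]-A[:,2]*z),z]
```

Run:
```python
import cv2
t=cv2.imread("pics/top0.png")[170:260,145:265];s=cv2.imread("pics/scene0.png")[190:280,145:265]
im=cv2.hconcat([]) if 0 else None
import numpy as np
c=lambda a:cv2.resize(a,None,fx=6,fy=6,interpolation=cv2.INTER_CUBIC)
cv2.imwrite("pics/tc.png",c(t));cv2.imwrite("pics/sc.png",c(s))
```

```text
(no output)
```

View pics/tc.png

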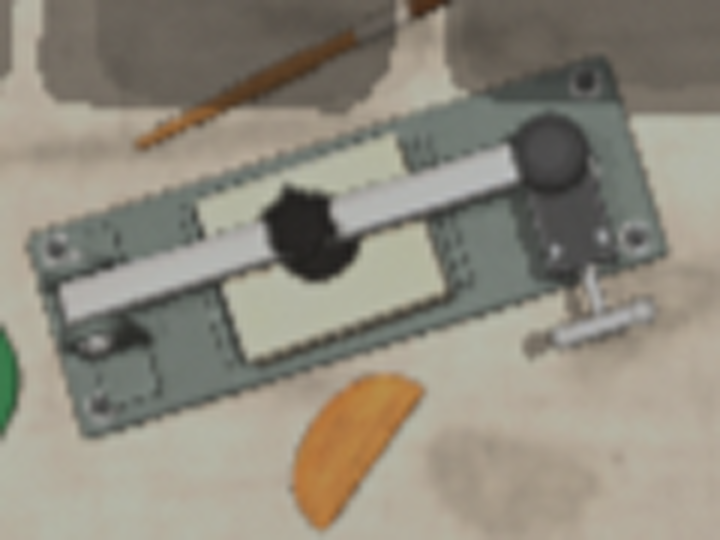

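View pics/sc.png

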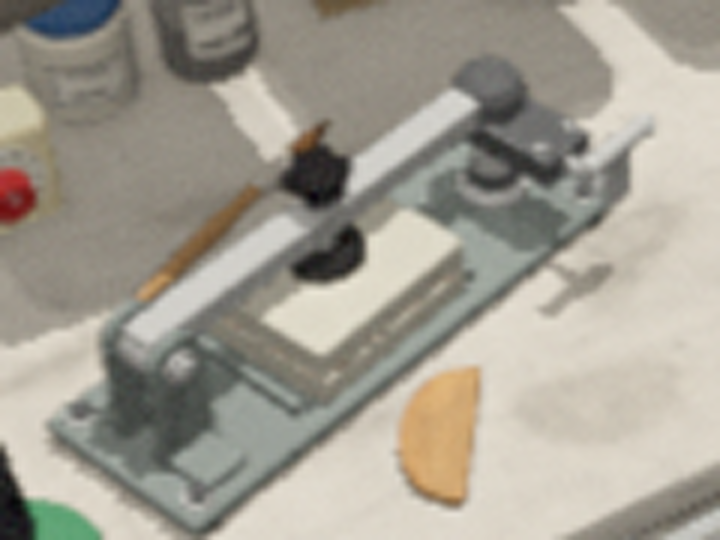

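Top crop: T-handle ends are at (556,339) and (650,311), and the plate corners are (30,235), (608,58), (665,252) and (90,437). Scene crop: the T-handle runs (585,185) to (650,123).

Run:
```python
from h import *
Pt,Ps=P("top"),P("scene")
t=lambda u,v:((u+.5)/6-.5+145,(v+.5)/6-.5+170)
s=lambda u,v:((u+.5)/6-.5+145,(v+.5)/6-.5+190)
print("T",tri([(Pt,t(603,325)),(Ps,s(617,155))]))
c=np.array([atz(Pt,t(*p),.018) for p in[(30,235),(608,58),(665,252),(90,437)]]);print(c,c.mean(0))
d=(c[0]+c[3]-c[1]-c[2])/2;print(np.linalg.norm(d),d,"yaw of base y",np.arctan2(d[1],d[0]))
y=d[:2]/np.linalg.norm(d[:2]);x=np.array([y[1],-y[0]]);print("base x",x)
print("T from base",c.mean(0)[:2]-.098*x-.125*y)
a,b=[atz(Pt,t(*p),.106) for p in[(556,339),(650,311)]];print(a,b,(a+b)/2,a-b)
o=bot.get_obs();print(R.from_quat(o["tool_rot"],scalar_first=True).as_matrix().round(3))
```

```text
T [0.52608585 0.11156565 0.10008271]
[[0.58642698 0.43516353 0.018     ]
 [0.68529986 0.11391629 0.018     ]
 [0.57579985 0.08170546 0.018     ]
 [0.47376887 0.3984583  0.018     ]] [0.58032389 0.2573109  0.018     ]
0.33444224856384225 [-0.10045193  0.31900004  0.        ] yaw of base y 1.8758628012292067
base x [0.95382699 0.30035658]
T from base [0.52439341 0.10864758]
[0.51720807 0.13475061 0.106     ] [0.53187547 0.08547246 0.106     ] [0.52454177 0.11011153 0.106     ] [-0.0146674   0.04927815  0.        ]
[[-0.896  0.445 -0.001]
 [ 0.445  0.896 -0.002]
 [-0.    -0.002 -1.   ]]
```

The two sources agree: T-handle at about (0.525, 0.110, 0.10), base x = (0.954, 0.300). I'll turn the tool +0.805 so its y lies along base x, then approach with opening 0.4 so the fingers clear the housing.

Units first: turns go in shares of 2 pi rad. So 0.134 rad / 6.2832 = 0.0213.

Request:
{"fn": "nudge_tcp", "kwargs": {"moves": [[[0,0,0,0.0213,0.4],[0,0,0,0.0213,0.4],[0,0,0,0.0213,0.4],[0,0,0,0.0213,0.4],[0,0,0,0.0213,0.4],[0,0,0,0.0215,0.4],[0,0,0,0,0.4]]], "grip_n": 60}}

```text
t: 0.8
eef_pos: [0.2998, 0.6044, 0.2307]
tool_rot: [0.0, 0.592, 0.806, -0.001]
contact_force: [-0.9, -0.3, 0.6]
gripper_width: 0.404
grasp_force: 0.0
```

Request:
{"fn": "nudge_tcp", "kwargs": {"moves": [[[-0.02,0.006,0,0,0.4],[-0.04,0.006,0,0,0.4],[-0.04,0.006,0,0,0.4],[-0.04,0.006,0,0,0.4],[-0.04,0.006,0,0,0.4],[-0.04,0.006,0,0,0.4],[-0.04,0.006,0,0,0.4],[-0.04,0.006,0,0,0.4],[-0.04,0.006,0,0,0.4],[-0.04,0.006,0,0,0.4],[-0.04,0.006,0,0,0.4],[-0.02,0,0,0,0.4],[0,0,0,0,0.4],[0,0,0,0,0.4]]]}}

```text
t: 2.2
eef_pos: [0.4951, 0.2039, 0.2313]
tool_rot: [-0.0, 0.591, 0.806, 0.0]
contact_force: [0.1, -0.4, -0.5]
gripper_width: 0.4
grasp_force: 0.0
```

Run:
```python
from h import *
import json
o=bot.get_obs();cv2.imwrite("pics/w1.png",imaging.read_camera("wrist"))
print(o["eef_pos"],o["tool_rot"],o["t"],o["contact_force"])
json.dump({k:np.array(o[k]).tolist() for k in("eef_pos","tool_rot")},open("w1.json","w"))
print(proj(P("wrist",o),[.525,.11,.106]))
```

```text
[0.49508182 0.20389849 0.23129343] [-1.83396635e-04  5.91334350e-01  8.06426471e-01  2.02549520e-05] 2.2 [ 0.05268999 -0.4356788  -0.48129335]
[281.46284463 306.49134921]
```

Request:
{"fn": "nudge_tcp", "kwargs": {"moves": [[[-0.033,0,0,0,0.4],[-0.033,0,0,0,0.4],[-0.033,0,0,0,0.4],[0,0,0,0,0.4],[0,0,0,0,0.4]]]}}

```text
t: 2.75
eef_pos: [0.5247, 0.1111, 0.2312]
tool_rot: [-0.0, 0.591, 0.807, 0.0]
contact_force: [-0.6, 0.7, 0.5]
gripper_width: 0.399
grasp_force: 0.0
```

Run:
```python
from h import *
import json
o=bot.get_obs();b=imaging.read_camera("wrist");cv2.imwrite("pics/w2.png",b)
print(o["eef_pos"],o["tool_rot"])
json.dump({k:np.array(o[k]).tolist() for k in("eef_pos","tool_rot")},open("w2.json","w"))
u=proj(P("wrist",o),[.525,.11,.106]);print(u)
a=cv2.imread("pics/w1.png");v=int(u[1])
cr=lambda im,c:cv2.resize(im[max(0,c-75):max(0,c-75)+150,180:380],None,fx=4,fy=4,interpolation=cv2.INTER_CUBIC)[:, :800]
c1,c2=306,v;print(c1-75,max(0,c2-75))
cv2.imwrite("pics/w12.png",cv2.resize(cv2.hconcat([cr(a,c1),cr(b,c2)]),(800,300)))
cv2.imwrite("pics/c1.png",cr(a,c1));cv2.imwrite("pics/c2.png",cr(b,c2))
```

```text
[0.52473091 0.11110847 0.2311958 ] [-2.37960367e-04  5.90984338e-01  8.06682989e-01  1.04827605e-04]
[280.95939051 200.868452  ]
231 125
```

View pics/c1.png

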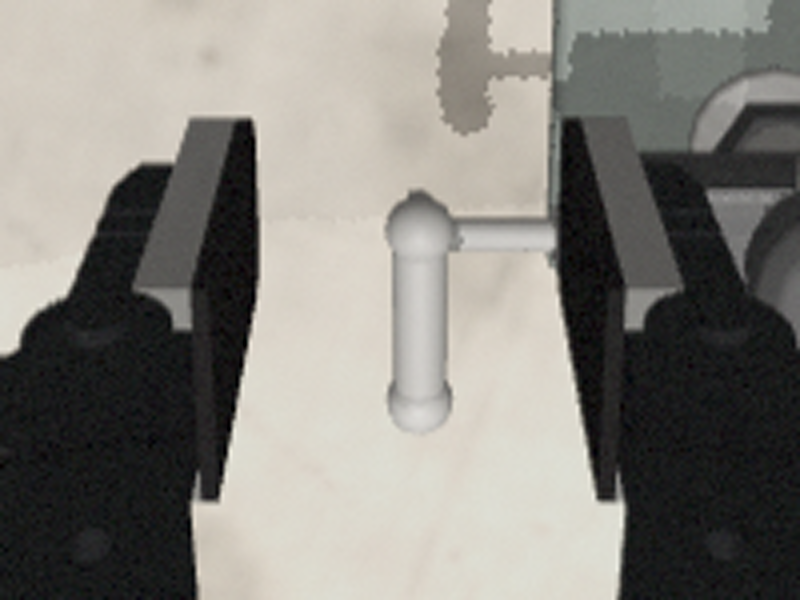

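View pics/c2.png

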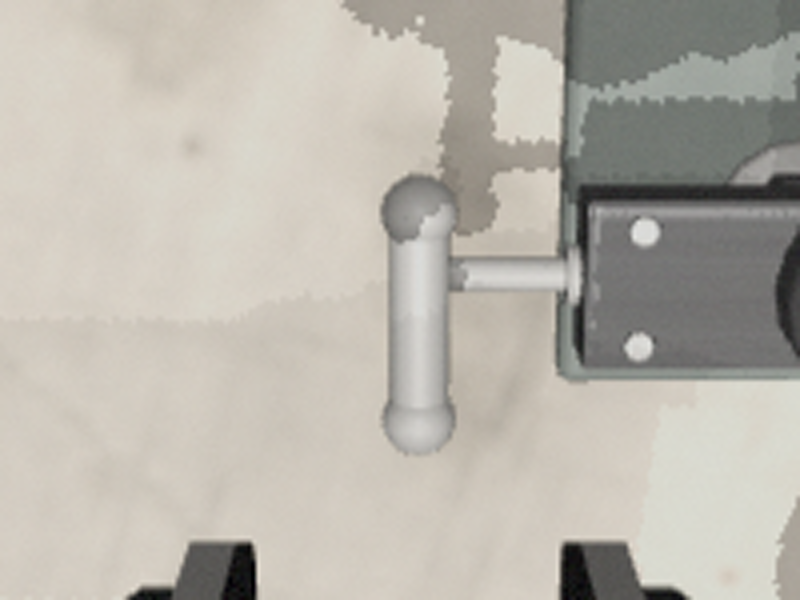

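c1 shows the T-handle knobs at (420,228) and (419,403). c2 shows them at (419,211) and (419,420), with the housing's outer edge at u≈583 and the tool well aligned.

Run:
```python
from h import *
import json
o=[json.load(open(f"w{i}.json")) for i in(1,2)];p=[P("wrist",x) for x in o]
f=lambda u,v,r:((u+.5)/4-.5+180,(v+.5)/4-.5+r)
a=tri([(p[0],f(420,228,231)),(p[1],f(419,211,125))]);b=tri([(p[0],f(419,403,231)),(p[1],f(419,420,125))])
m=(a+b)/2;print(a,b,m,np.linalg.norm(a-b))
M=R.from_quat(o[1]["tool_rot"],scalar_first=True).as_matrix();print("tool-frame offset of T from TCP",M.T@(m-o[1]["eef_pos"]),"T axis in tool",M.T@(b-a))
h=atz(p[1],f(583,285,125),.083);print("housing edge-T in tool",M.T@(h-m))
```

```text
[0.52175591 0.12929647 0.10689632] [0.53454628 0.08868383 0.10974759] [0.52815109 0.10899015 0.10832196] 0.04267446547790505
tool-frame offset of T from TCP [-0.00311326  0.00263621  0.12287199] T axis in tool [-4.25776254e-02 -4.87377379e-05 -2.87288128e-03]
housing edge-T in tool [-0.00017097  0.03576783  0.02531786]
```

Request:
{"fn": "nudge_tcp", "kwargs": {"moves": [[[-0.003,0.003,0.02,0,0.4],[0,0,0.03,0,0.4],[0,0,0.03,0,0.4],[0,0,0.03,0,0.4],[0,0,0.02,0,0.4],[0,0,0.012,0,0.4],[0,0,0,0,0.4],[0,0,0,0,0.4]]]}}

```text
t: 3.6
eef_pos: [0.5291, 0.1093, 0.0899]
tool_rot: [0.0, 0.591, 0.807, 0.0]
contact_force: [-0.2, 0.3, -0.2]
gripper_width: 0.398
grasp_force: 0.0
```

Request:
{"fn": "nudge_tcp", "kwargs": {"moves": [[[0,0,0,0,0.25],[0,0,0,0,0.1],[0,0,0,0,0.0],[0,0,0,0,0.0],[0,0,0,0,0.0],[0,0,0,0,0.0]]], "grip_n": 60}}

```text
t: 4.2
eef_pos: [0.5281, 0.1083, 0.0905]
tool_rot: [-0.001, 0.592, 0.806, -0.0]
contact_force: [-4.8, -0.6, 7.2]
gripper_width: 0.12
grasp_force: 58.5
```

Request:
{"fn": "nudge_tcp", "kwargs": {"moves": [[[0,-0.003,0,0,0],[0,-0.004,0,0,0],[0,-0.004,0,0,0],[0,-0.004,0,0,0],[0,-0.003,0,0,0],[0,0,0,0,0],[0,0,0,0,0]]], "grip_n": 70}}

```text
t: 4.9
eef_pos: [0.5144, 0.104, 0.0906]
tool_rot: [0.002, 0.591, 0.806, 0.003]
contact_force: [6.2, 2.0, -2.2]
gripper_width: 0.111
grasp_force: 68.3
```

Request:
{"fn": "nudge_tcp", "kwargs": {"moves": [[[0,-0.002,0,0,0],[0,-0.002,0,0,0],[0,0,0,0,0],[0,0,0,0,0]]]}}

```text
t: 5.3
eef_pos: [0.5108, 0.1029, 0.0906]
tool_rot: [0.002, 0.591, 0.806, 0.003]
contact_force: [5.9, 3.1, -3.3]
gripper_width: 0.109
grasp_force: 68.3
```

Request:
{"fn": "nudge_tcp", "kwargs": {"moves": [[[0,-0.002,0,0,0],[0,0,0,0,0],[0,0,0,0,0]]]}}

```text
t: 5.6
eef_pos: [0.5091, 0.1023, 0.0906]
tool_rot: [0.002, 0.591, 0.806, 0.003]
contact_force: [7.7, 2.3, -3.0]
gripper_width: 0.113
grasp_force: 68.2
```

Request:
{"fn": "nudge_tcp", "kwargs": {"moves": [[[0,-0.002,0,0,0],[0,0,0,0,0],[0,0,0,0,0]]]}}

```text
t: 5.9
eef_pos: [0.5073, 0.1017, 0.0906]
tool_rot: [0.002, 0.591, 0.806, 0.003]
contact_force: [7.9, 1.5, -2.9]
gripper_width: 0.109
grasp_force: 68.2
```

Request:
{"fn": "nudge_tcp", "kwargs": {"moves": [[[0,-0.002,0,0,0],[0,0,0,0,0],[0,0,0,0,0]]]}}

```text
t: 6.2
eef_pos: [0.507, 0.1017, 0.0912]
tool_rot: [0.003, 0.591, 0.806, 0.004]
contact_force: [10.8, 4.2, -4.3]
gripper_width: 0.114
grasp_force: 68.3
```

Run:
```python
from h import *
o=bot.get_obs();cv2.imwrite("pics/w3.png",imaging.read_camera("wrist"))
print(o["eef_pos"],o["contact_force"],o["torque"])
```

```text
[0.5069661  0.10169593 0.0911716 ] [10.8462868   4.2120011  -4.29633144] [ 0.72046144 -2.07368318  0.01881187]
```

View pics/w3.png

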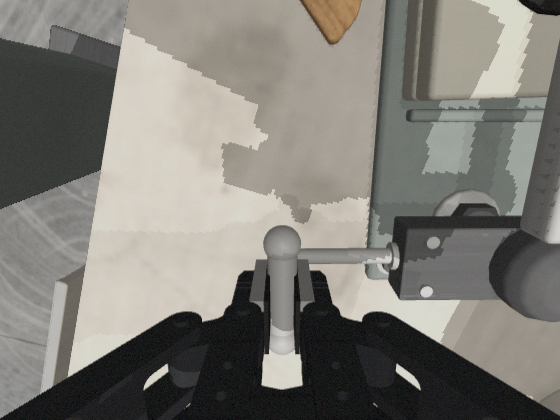

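The latch is at its stop: 22 mm of travel, with the force rising past the spring's. The picture shows the T-handle in the pads at (282,300) and the rod drawn out of the housing. I'll raise along the arc.

Request:
{"fn": "nudge_tcp", "kwargs": {"moves": [[[0.0002,0,-0.002,0,0],[0.0003,0,-0.002,0,0],[0.0005,0,-0.004,0,0],[0.0005,0,-0.004,0,0],[0.0005,0,-0.004,0,0],[0.0005,0,-0.004,0,0],[0,0,0,0,0]]]}}

```text
t: 6.95
eef_pos: [0.5062, 0.104, 0.1114]
tool_rot: [0.004, 0.591, 0.807, 0.004]
contact_force: [11.0, 3.9, -6.3]
gripper_width: 0.115
grasp_force: 68.4
```

Request:
{"fn": "nudge_tcp", "kwargs": {"moves": [[[0.0008,0,-0.004,0,0],[0.0008,0,-0.004,0,0],[0.0008,0,-0.004,0,0],[0.0008,0,-0.004,0,0],[0.0008,0,-0.004,0,0],[0,0,0,0,0],[0,0,0,0,0]]]}}

```text
t: 7.65
eef_pos: [0.5047, 0.1089, 0.1311]
tool_rot: [0.003, 0.591, 0.807, 0.005]
contact_force: [12.0, 7.3, -6.6]
gripper_width: 0.11
grasp_force: 68.2
```

Request:
{"fn": "nudge_tcp", "kwargs": {"moves": [[[0.0011,0,-0.004,0,0],[0.0011,0,-0.004,0,0],[0.0011,0,-0.004,0,0],[0.0011,0,-0.004,0,0],[0.0011,0,-0.004,0,0],[0.0014,0,-0.004,0,0],[0.0014,0,-0.004,0,0],[0.0014,0,-0.004,0,0],[0.0014,0,-0.004,0,0],[0.0013,0,-0.003,0,0],[0,0,0,0,0],[0,0,0,0,0],[0,0,0,0,0]]]}}

```text
t: 8.95
eef_pos: [0.5012, 0.1198, 0.1702]
tool_rot: [0.004, 0.591, 0.806, 0.005]
contact_force: [12.5, 4.3, -5.7]
gripper_width: 0.109
grasp_force: 68.5
```

Run:
```python
from h import *
o=bot.get_obs();w=imaging.read_camera("wrist");s=imaging.read_camera("scene")
cr=cv2.resize(s[170:290,130:270],None,fx=2.8,fy=2.8,interpolation=cv2.INTER_CUBIC)
w=cv2.resize(w,(400,300));cr=cv2.resize(cr,(400,343))[:300]
cv2.imwrite("pics/e.png",cv2.hconcat([w,cr]));print(o["eef_pos"],o["contact_force"])
```

```text
[0.50121387 0.11979402 0.17020745] [12.47216226  4.29314152 -5.71841811]
```

View pics/e.png

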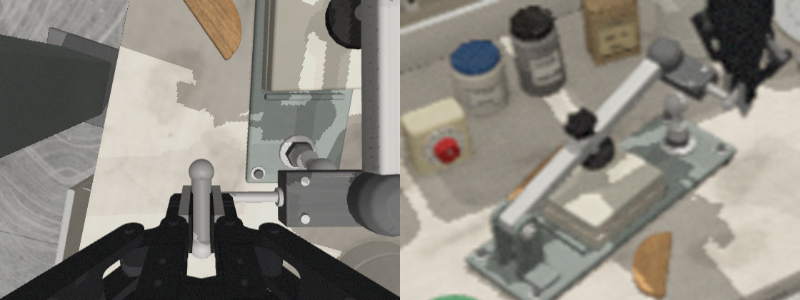

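The wrist view (left) shows the T-handle firmly in the pads at (200,205), with its rod still drawn out. The scene view (right) shows the cup clear above the ball at (660,50), with the mould and rib undisturbed. The TCP rose 79 mm, so the cup is about 80 mm up.

Request:
{"fn": "nudge_tcp", "kwargs": {"moves": [[[0,0,0,0,0],[0,0,0,0,0],[0,0,0,0,0],[0,0,0,0,0],[0,0,0,0,0],[0,0,0,0,0]]]}}

```text
t: 9.65
eef_pos: [0.5013, 0.1198, 0.1702]
tool_rot: [0.004, 0.591, 0.806, 0.005]
contact_force: [12.4, 4.5, -5.8]
gripper_width: 0.108
grasp_force: 68.5
```

```bash
python3 -c "
from station import bot, imaging;print(bot.hand_in())"
```

```text
the job is handed in; nothing more can be done
None
```

The job is handed in: the latch is pulled to its stop and the bar is held steady by the T-handle, with the cup about 8 cm above the ball and the mould and nearby things undisturbed in the last pictures.

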